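# Refit the hinge pin of the kit case lid

## Task

One hinge of the kit case has lost its pin: pick up the loose pin, slide it nose first about halfway into the open end of the empty hinge barrel, let go of it and take it again further back. Then push it fully home until the shoulders of its flat tab sit against the barrel, press them there firmly once with 10 to 20 newtons to be sure it is seated, and let go. Ease it through, since the lid's knuckles hang a little out of line and the polymer cracks if the pin is forced, and leave the other things on the counter where they are.

Things in the scene. Friction and masses are not known exactly. Their poses are not given: they have to be found in the camera images.
- pin: The loose hinge pin: a steel rod 10 mm in diameter and 148 mm long with a flat tab at its tail; about 0.1 kg, balance point about 60 mm ahead of the shoulders. It lies flat on the counter, axis 5 mm up, nose roughly towards -y. Origin: on the rod's axis at the shoulders, where rod and tab meet; x runs along the rod to the nose, y across the tab. A 5 mm long groove is cut round x = 18 mm.
- nose (a point): Tip of the pin's nose, on its axis 148 mm from the shoulders. The nose tapers over its last 24 mm from 10 mm in diameter to 7 mm, the last 7 mm of it on to 3.6 mm. Axes as the pin's.
- tab (a point): Middle of the pin's flat black tab (34 mm long, 24 mm wide, 10 mm thick, behind the shoulders), 17 mm behind the pin's origin. Axes as the pin's. When the pin is let go of halfway in, this end droops about 3 to 7 mm, and swings back into line as the pin goes deeper.
- case: The open grey kit case; heavy, does not move. Base 250 mm (x) by 340 mm (y) by 112 mm high, front towards the robot. Two hinges run along its back rim: the -y one has its pin, the +y one is empty. The lid leans back behind the hinge line (towards +x), open side up and forward, about 45 degrees from level. Origin: centre of the underside; z up.
- mouth (a point): Centre of the open end of the empty hinge barrel, at x 139, y 174, z 112 mm from the case's origin (4 mm outside its side wall). Axes as the case's: the bore is level and runs along -y from here, so the pin is pushed in along -y. Barrel 22 mm outside, bore 12 mm. Home: the tab's shoulders rest on this end face, the pin's origin at the mouth.
- barrel: 1st, 3rd and 5th knuckle (30 mm each) of the empty hinge, part of the case; bore 154 mm deep. Origin: on the axis at its far end; axes as the case's. Sprung ribs above and below, 18 mm in, grip the pin: sliding it takes 6 to 18 N, while the taper passes up to 25 N; about 3 mm before home they drop into the groove and the push eases. A knuckle cracks if the pin presses on it with over 30 N.
- lid: The open lid, 250 by 340 by 45 mm, with the 2nd and 4th knuckles (31 to 61 and 93 to 123 mm in from the mouth). They may stand up to 2 mm out of line along the case's x; the tapered nose pushes them (and the lid) into line at a few newtons. Origin: on its hinge axis, level with the middle of the case's width; axes as the case's.
- tub: Squat orange sharps tub with snap cap, 116 mm across, 105 mm high; bystander. Origin: centre of its underside.
- scope_handle: Blue laryngoscope handle lying down, 165 mm long, 29 mm thick; bystander. Origin: under its middle; x along it.
- oximeter: White pulse oximeter clip, 62 by 34 by 33 mm; bystander. Origin: centre of its underside.
- mask: Clear oxygen mask cone standing on its wide rim, 98 mm across, 78 mm high; bystander. Origin: centre of its underside.
Things that resemble listed ones, but are neither listed nor needed, are in the scene too. Of the things that look like the pin, take the one that is nearest to the robot's base at the start.

How it is judged (in metres and radians):
On the way, in this order (a step that is already met when the one before it is completed fails the run):
1. the pin is about halfway in the barrel (nose 40 to 110 mm deep, in line) and let go of (y of nose in the frame of mouth between -0.11 and -0.04 m and x of nose in the frame of mouth between -0.004 and 0.004 m and z of nose in the frame of mouth between -0.004 and 0.004 m and angle between the x axis of pin and the y axis of case, either way round below 0.08 rad and contact force between the fingers and pin below 0.05 N), for 0.2 s.
2. the pin is taken again further back, at or behind its tab (contact force between the fingers and pin above 1 N and x of the grasp point in the frame of pin below 0.03 m), for 0.1 s.
3. the pin is home and its shoulders are pressed firmly on the barrel (over 8 N) (y of pin in the frame of mouth below 0.0018 m and contact force between pin and barrel above 8 N), for 0.1 s.
At the end, for the whole second after the job is handed in: The pin is fully home in the empty hinge: its shoulders within 1.8 mm of the barrel's end, its axis within 3 mm of the bore's at the mouth and within 0.04 rad of its direction, at rest and let go of (y of pin in the frame of mouth between -0.004 and 0.0018 m and x of pin in the frame of mouth between -0.003 and 0.003 m and z of pin in the frame of mouth between -0.003 and 0.003 m and angle between the x axis of pin and the y axis of case, either way round below 0.04 rad and linear speed of pin below 0.02 m/s and contact force between the fingers and pin below 0.05 N); the robot touches nothing.
It fails at once if the pin presses on the hinge's knuckles, case's or lid's, with more than 30 N (contact force between pin and barrel above 30 N or contact force between pin and lid above 30 N).
It fails at once if the sharps tub is moved more than 30 mm (distance of tub from where it was at the start of the episode above 0.03 m).
It fails at once if the laryngoscope handle is moved more than 30 mm (distance of scope_handle from where it was at the start of the episode above 0.03 m).
It fails at once if the pulse oximeter is moved more than 30 mm (distance of oximeter from where it was at the start of the episode above 0.03 m).
It fails at once if the mask is moved more than 30 mm (distance of mask from where it was at the start of the episode above 0.03 m).
It also fails if it takes over 70 s, if anything falls off the work surface, if the arm or the gripper's body presses on something with over 40 N, if the wrist force passes 120 N, or if a joint passes its speed limit or range.

## Robot

A 6-joint arm with a two-finger parallel gripper is mounted at the origin on the work surface. World frame = base frame: x ahead of the robot, y to its left, z up, the work surface at z = 0. Lengths are in mm, angles in rad, forces in N, time in s.
With the tool pointing down it reaches from about 275 to 825 mm from the base axis. Payload 4.9 kg.
Tool frame: the origin (TCP) lies at the very end of the fingers, on their centre line; the grasp point (between the pads) lies 19 mm behind it; z points along the fingers, y is the line along which they close (so a half turn about z gives the same grasp; the last joint's range is limited). The gripper opens to 85 mm and grips with 20 to 120 N. Pads are 22 mm wide; open, the fingers measure 114 mm over their backs; the gripper's body (76 mm by 85 mm) begins 54 mm behind the grasp point. The pads swing forward as they close: fully open they stand 13 mm farther back than shut.
Start: joints at [-1.237, 0.326, -0.193, 1.052, 0, 1.437], TCP at [248.022, -490.921, 231.281] pointing down, gripper open.
Joint ranges: [-2.65, 2.65], [-0.97, 1.79], [-1.3, 1.35], [-1.93, 2.1], [-1.47, 1.37], [-3.14, 3.14]. Speed limits (rad/s): [2.57, 2.57, 3.14, 3.14, 3.14, 3.14].

## Interface

Orientations are given as [roll, pitch, yaw] about the fixed x, y, z axes, in that order (R = Rz(yaw) Ry(pitch) Rx(roll)).
In Python, from bench import bot, solve_ik, imaging gives the robot as it stands. Calls block until the motion is done:
- bot.move_ptp(position, orientation): joint-space move of the TCP to a pose.
- bot.movel(position, rot=None, max_speed=150, threshold=None): straight line of the TCP; rot=None keeps the orientation; max_speed is the mean speed in mm/s. With threshold (N) it stops when the force on the tool has changed by that much, and returns True; else False.
- bot.move_j(angles): joint-space move.
- bot.grip(opening, effort=None): opening from 0.0 (shut) to 1.0 (fully open); effort is the grip in N (None keeps the last); returns when the fingers have stopped.
- bot.dwell(seconds).
- solve_ik(position, orientation): joint angles nearest the present ones, or None.
- bot.get_state(): the state.
- imaging.capture(name): name is "side" or "top" or "wrist"; returns the picture (400x640x3 uint8, blue, green, red); there is no depth.
- imaging.camera_model(name): a dict with "K" (3x3 intrinsics, pixels), "k1" (the pictures are not rectified: a ray, as slopes to the right and down, at radius r is drawn at 1 + k1 r^2 times it, then the intrinsics apply), "position" and "rotation" of the camera in the world. Camera axes: x right, y up, looking along -z (the intrinsics and any distortion apply to the point x, -y, -z); pixel columns grow to the right and rows downward; lengths in mm; the calibration is good to about 2 mm. A picture is of the moment at which its call begins: read the wrist's pose just before it. camera_model takes no time and is no camera call; for the wrist camera it gives the pose at the moment of the call.
A pose or a line that the arm cannot do raises bot.IKError and nothing moves.
- bot.sign_off(): hands the job in; it is judged then, once.
The state is a dict: "t": time; "qpos": joint angles; "joint_velocities": joint speeds; "effort": joint torques, N m; "tcp_pos": TCP position; "orientation": TCP orientation; "contact_force": force on the tool from outside, world axes, zero at the start; "wrist_torque": the same for the moment, N m; "opening": opening from 0.0 (shut) to 1.0 (fully open); "gripper_force": force on a finger pad.
Only numpy, scipy, OpenCV 4.12 (cv2) and the standard library are available. Lean on these libraries where they do the work, as an engineer would, in place of code of your own. Each camera call takes 0.05 s, during which the arm holds its last target. There are 200 camera calls.

## Working session

There is one attempt and no reset: what is moved stays moved. The work goes in short steps, each a Python script; the robot and the scene stay as the last script left them, time stands still between calls to the robot, and variables do not carry over. Pictures are saved under pics/ and viewed, at most 12 in all, crops included, and the job is handed in when it is done.

```bash
ls; mkdir -p pics
python3 - <<'E'
from bench import bot, solve_ik, imaging
import cv2
for n in("side","top"):
    cv2.imwrite(f"pics/{n}0.png",imaging.capture(n)); m=imaging.camera_model(n); print(n,m)
s=bot.get_state();print(s)
E
```

```text
pics
side {'K': array([[367.86536676,   0.        , 328.62115281],
       [  0.        , 367.86536676, 196.46150364],
       [  0.        ,   0.        ,   1.        ]]), 'k1': -0.08304448856356865, 'position': array([ 356.25368513, 1043.53630581,  749.92311639]), 'rotation': array([ 0.91748101,  0.01206167, -2.87957635])}
top {'K': array([[404.87526824,   0.        , 314.79072101],
       [  0.        , 404.87526824, 196.12669702],
       [  0.        ,   0.        ,   1.        ]]), 'k1': -0.054477992650817396, 'position': array([ 527.3248034 ,  236.6437689 , 1126.58311599]), 'rotation': array([ 0.05515896, -0.02549959, -1.55610684])}
{'t': 0.1, 'qpos': array([-1.23719998e+00,  3.26851259e-01, -1.93479983e-01,  1.05196695e+00,
        2.54315581e-06,  1.43662061e+00]), 'joint_velocities': array([-0.00095467, -0.00134323,  0.00217064, -0.00100261, -0.00236734,
        0.00091779]), 'effort': array([-2.30916794e-04, -4.44238830e+01,  2.63038015e+01,  7.92147039e-03,
       -2.16723997e-04, -7.57360628e-07]), 'tcp_pos': array([ 247.85084453, -490.42477059,  230.59167341]), 'orientation': array([-3.14010463e+00, -2.03429454e-04,  4.67771913e-01]), 'contact_force': array([ 0.09031367,  0.28605862, -0.64599012]), 'wrist_torque': array([ 0.00042156, -0.0012316 , -0.03790967]), 'gripper_force': 0.0, 'opening': 0.9970633756625276}
```

View pics/side0.png

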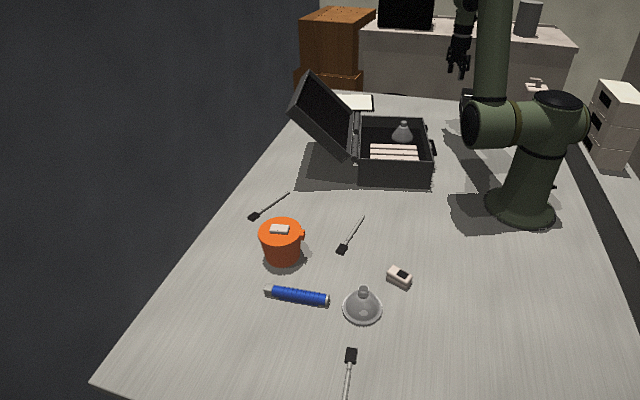

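View pics/top0.png

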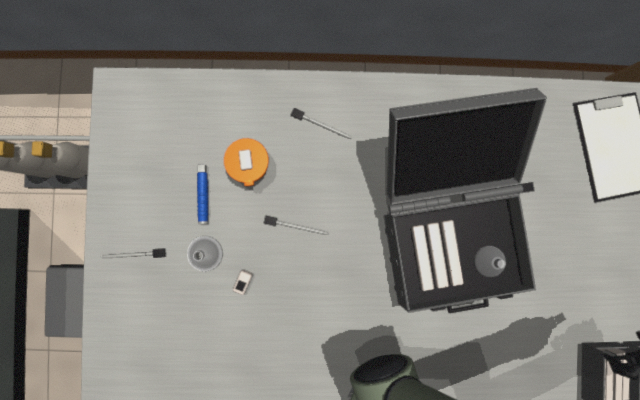

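The top view shows three look-alike pins. The one nearest the base has its tab at about (270,220) and its nose at (328,233), pointing towards -y. The case's hinge line runs from (391,210), which is the open +y end, to (533,187), and the lid lies behind it.

```bash
cat > h.py <<'E'
import numpy as np, cv2
from bench import bot, solve_ik, imaging
from scipy.spatial.transform import Rotation as R
np.set_printoptions(precision=4,suppress=True)
def ray(m,uv):
    K=m["K"]; d=np.array([[m["k1"],0,0,0]],float)
    p=cv2.undistortPoints(np.array([[uv]],float),K,d[0])[0,0]
    v=R.from_euler("xyz",m["rotation"]).apply([p[0],-p[1],-1]); return np.array(m["position"]),v/np.linalg.norm(v)
def plane(m,uv,z):
    o,v=ray(m,uv); return o+v*(z-o[2])/v[2]
def proj(m,P):
    q=R.from_euler("xyz",m["rotation"]).inv().apply(np.array(P)-m["position"]); x,y=q[0]/-q[2],-q[1]/-q[2]
    s=1+m["k1"]*(x*x+y*y); return np.array([m["K"][0,0]*x*s+m["K"][0,2],m["K"][1,1]*y*s+m["K"][1,2]])
def tri(rays):
    A=np.zeros((3,3));b=np.zeros(3)
    for o,v in rays:
        M=np.eye(3)-np.outer(v,v);A+=M;b+=M@o
    return np.linalg.solve(A,b)
def rpy(closing,z):  # tool y = closing, tool z = z
    z=z/np.linalg.norm(z);y=closing-z*(closing@z);y/=np.linalg.norm(y)
    return R.from_matrix(np.c_[np.cross(y,z),y,z]).as_euler("xyz")
E
python3 - <<'E'
from h import *
m=imaging.camera_model("top")
for n,uv,z in [("tab",(270,220),5),("nose",(328,233),5),("tub",(247,160),105),("ha",(391,210),112),("hb",(533,187),112)]: print(n,plane(m,uv,z))
w=imaging.camera_model("wrist");s=bot.get_state()
T=R.from_euler("xyz",s["orientation"])
print(w,"cam in tool",T.inv().apply(w["position"]-s["tcp_pos"]),"\n",(T.inv()*R.from_euler("xyz",w["rotation"])).as_matrix())
img=imaging.capture("top")
c=cv2.resize(img[190:260,250:450],None,fx=4,fy=4,interpolation=cv2.INTER_CUBIC)
cv2.imwrite("pics/c1.png",c)
E
```

```text
tab [521.6905 331.6678   5.    ]
nose [488.1711 170.9182   5.    ]
tub [673.0528 384.6166 105.    ]
ha [551.7819  18.7672 112.    ]
hb [ 616.5334 -353.7526  112.    ]
{'K': array([[345.765 ,   0.    , 318.8489],
       [  0.    , 345.765 , 197.6312],
       [  0.    ,   0.    ,   1.    ]]), 'k1': -0.04947201430968409, 'position': array([ 322.0328, -453.1634,  372.8107]), 'rotation': array([-0.3283,  0.0013, -1.1036])} cam in tool [  83.043    -0.0217 -142.2023] 
 [[-0.0005  0.9465  0.3227]
 [ 1.      0.0006 -0.    ]
 [-0.0002  0.3227 -0.9465]]
```

View pics/c1.png

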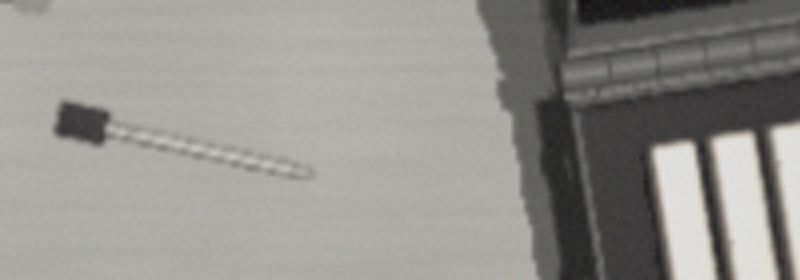

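Run:
```python
from h import *
pd=np.array([-33.5,-160.7,0])/164; cd=np.array([.172,-.985,0]); D=np.array([0,0,-1.])
def ori(d,s,t):  # axis d, s=+1 camera to tail; tilt t leans the body away from nose
    z=np.cos(t)*D+np.sin(t)*d
    return rpy(np.cross(z,-s*d),z)
M=np.array([553,19,112.])
for s in(1,-1):
  for n,p,o in [("look",[507,262,80],ori(pd,s,0)),("pick",[507,262,2],ori(pd,s,0)),("pre",M-cd*125-[0,0,4],ori(cd,s,0)),("ins",M-cd*40-[0,0,4],ori(cd,s,0)),("re",M-cd*90-[0,0,15],ori(cd,s,.35)),("home",M-cd*12-[0,0,15],ori(cd,s,.35)),("home0",M-cd*17-[0,0,15],ori(cd,s,0))]:
    q=solve_ik(p,o);print(s,n,o,q)
print(bot.get_state()["t"])
```

```text
1 look [3.1416 0.     1.3653] [ 0.3476  0.5057 -0.3373  0.7278  0.      2.124 ]
1 pick [3.1416 0.     1.3653] [ 0.3476  0.6116 -0.3984  0.5608  0.      2.124 ]
1 pre [3.1416 0.     1.7437] [ 0.1271  0.4396 -0.3644  0.7667  0.      1.525 ]
1 ins [3.1416 0.     1.7437] [-0.0279  0.4381 -0.367   0.7657  0.      1.37  ]
1 re [3.1416 0.35   1.7437] [ 0.2527  0.497  -0.3575  0.7454 -0.3488  1.6558]
1 home [3.1416 0.35   1.7437] [ 0.1108  0.4705 -0.4042  0.6734 -0.3493  1.5047]
1 home0 [3.1416 0.     1.7437] [-0.069   0.4544 -0.3735  0.7429  0.      1.3289]
-1 look [ 3.1416  0.     -1.7763] [ 0.3476  0.5057 -0.3373  0.7278  0.     -1.0176]
-1 pick [ 3.1416  0.     -1.7763] [ 0.3476  0.6116 -0.3984  0.5608  0.     -1.0176]
-1 pre [-3.1416  0.     -1.3979] [ 0.1271  0.4396 -0.3644  0.7667  0.     -1.6166]
-1 ins [-3.1416  0.     -1.3979] [-0.0279  0.4381 -0.367   0.7657  0.     -1.7716]
-1 re [ 3.1416 -0.35   -1.3979] [ 0.2527  0.497  -0.3575  0.7454 -0.3488 -1.4858]
-1 home [ 3.1416 -0.35   -1.3979] [ 0.1108  0.4705 -0.4042  0.6734 -0.3493 -1.6369]
-1 home0 [-3.1416  0.     -1.3979] [-0.069   0.4544 -0.3735  0.7429  0.     -1.8127]
0.15
```

```bash
cat >> h.py <<'E'
D=np.array([0,0,-1.])
def ori(d,s=1,t=0):
    z=np.cos(t)*D+np.sin(t)*d
    return rpy(np.cross(z,-s*d),z)
import json
def snap(name):
    m=imaging.camera_model("wrist");i=imaging.capture("wrist");cv2.imwrite(f"pics/{name}.png",i)
    json.dump({k:np.array(v).tolist() for k,v in m.items()},open(f"pics/{name}.json","w"));return m,i
def load(name):
    return {k:np.array(v) for k,v in json.load(open(f"pics/{name}.json")).items()}
E
python3 - <<'E'
from h import *
pd=np.array([-33.5,-160.7,0])/164; cd=np.array([.172,-.985,0]); M=np.array([553,19,112.])
s=bot.get_state()
bot.movel(s["tcp_pos"]+[0,0,120],max_speed=300)
bot.move_ptp(M-cd*40+[0,0,118],ori(cd)); bot.dwell(.2); a,_=snap("m1"); print(bot.get_state()["t"],proj(a,M))
bot.move_ptp(M-cd*100+[0,0,38],ori(cd)); bot.dwell(.2); a,_=snap("m2"); print(bot.get_state()["t"],proj(a,M))
bot.move_ptp([507,262,90],ori(pd)); bot.dwell(.2); a,_=snap("p1"); print(bot.get_state()["t"],bot.get_state()["tcp_pos"])
E
python3 -c "
import cv2,numpy as np
a=cv2.imread('pics/m1.png');b=cv2.imread('pics/m2.png')
cv2.imwrite('pics/mm.png',np.vstack([cv2.resize(a[:300,140:500],None,fx=1,fy=1),b[:300,140:500]]))"
```

```text
3.2167 [318.9711 236.0867]
3.95 [316.5082 365.2679]
4.8833 [508.0848 260.8733  90.7765]
```

View pics/mm.png

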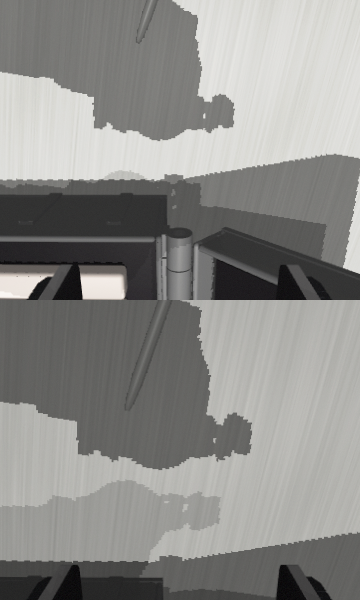

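View pics/p1.png

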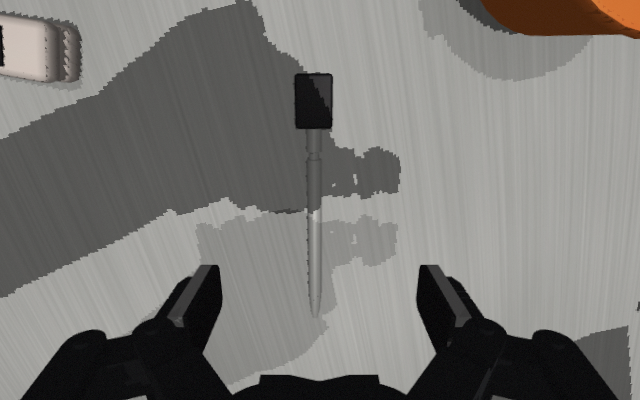

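m1 shows the barrel's end face at about (320,234), close to the predicted (319,236). p1 shows the pin with its tab spanning rows 74-129 around column 314, the shoulders at (314,129) and the nose at (316,316). I'll zoom in on the mouth in both views and segment the pin.

Run:
```python
from h import *
a=cv2.imread('pics/m1.png');b=cv2.imread('pics/m2.png')
f=lambda i,u,v:cv2.resize(i[v:v+60,u:u+100],None,fx=4.9,fy=4.9,interpolation=cv2.INTER_CUBIC)
cv2.imwrite('pics/mz.png',np.vstack([f(a,270,215),f(b,270,340)]))
s=bot.get_state()
bot.movel([495,205,100]); bot.dwell(.15); snap("p2")
for n in("p1","p2"):
    m=load(n);i=cv2.imread(f'pics/{n}.png');g=i.max(2)
    k=((g<45)*255).astype(np.uint8); k[:,:250]=0;k[:,400:]=0;k[260:]=0
    c=max(cv2.findContours(k,0,2)[0],key=cv2.contourArea);r=cv2.minAreaRect(c);print(n,"tab",r,plane(m,r[0],5),[plane(m,p,10)[:2] for p in cv2.boxPoints(r)], "nosepred",proj(m,[488,171,5]))
```

```text
p1 tab ((313.0, 101.0), (54.0, 38.0), 90.0) [519.2319 330.5574   5.    ] [array([511.3942, 348.9196]), array([534.1251, 344.1085]), array([527.7074, 311.923 ]), array([503.9378, 316.95  ])] nosepred [317.1503 314.0208]
p2 tab ((316.0, 18.0), (36.0, 38.0), 90.0) [518.0736 323.9584   5.    ] [array([508.8116, 335.3234]), array([531.2201, 330.6433]), array([527.3405, 310.7767]), array([504.3508, 315.5748])] nosepred [318.8041 244.5193]
```

View pics/mz.png

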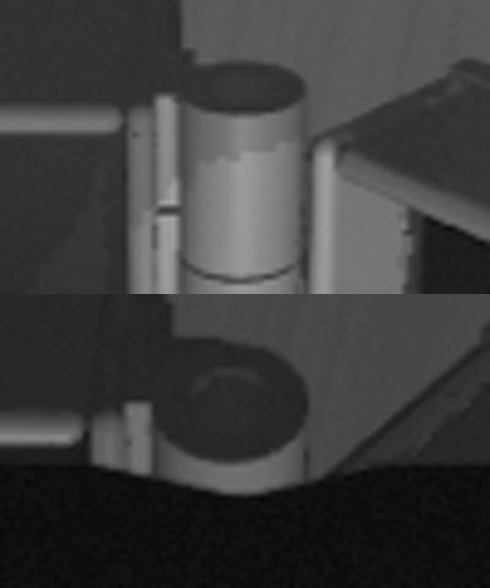

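View pics/p2.png

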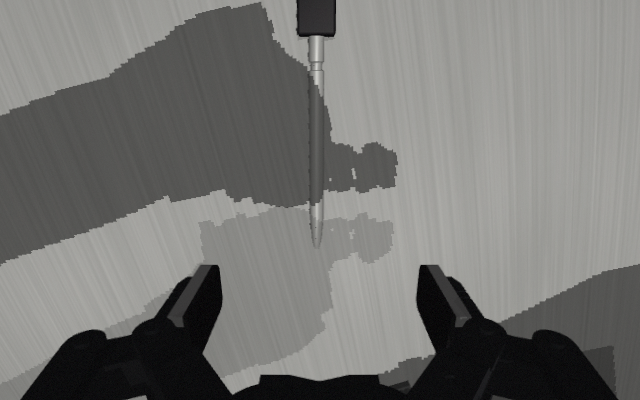

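The zoom puts the mouth centre at about (319.8,233.2) in m1 and (317.6,362.2) in m2. In p2 the shoulders are at (317,37) and the nose at (317,247).

Run:
```python
from h import *
m1,m2,p1,p2=map(load,("m1","m2","p1","p2"))
print("mouth",tri([ray(m1,(319.8,233.2)),ray(m2,(317.6,362.2))]), plane(m1,(319.8,233.2),112),plane(m2,(317.6,362.2),112))
for n,a,b in[("sh",(314,129),(317,37)),("nose",(316,316.5),(317,247)),("groove",(314,158),(317,70))]: print(n,tri([ray(p1,a),ray(p2,b)]),plane(p1,a,5),plane(p2,b,5))
# axis by rows: mean of left/right edges of rod around rows
for n,m,rows in(("p1",p1,range(175,300,15)),("p2",p2,range(85,225,15))):
    g=cv2.GaussianBlur(cv2.imread(f"pics/{n}.png",0),(3,1),0).astype(float);P=[]
    for r in rows:
        d=np.abs(np.diff(g[r,300:335]));l=np.sort(np.argsort(d)[-4:]);P.append(plane(m,(300.5+(l[0]+l[-1])/2,r),5)[:2])
    P=np.array(P);v=cv2.fitLine(P.astype(np.float32),cv2.DIST_HUBER,0,.01,.01).ravel();v=v*np.sign(-v[1]);print(n,v)
```

```text
mouth [553.2667  21.6418 111.8728] [553.2277  21.6947 112.    ] [553.2745  21.7698 112.    ]
sh [516.2673 313.0365   5.2164] [516.1126 313.0445   5.    ] [516.417  313.0249   5.    ]
nose [486.5572 169.6684   5.9954] [486.6106 168.8627   5.    ] [486.2255 169.2257   5.    ]
groove [512.1334 293.6964   3.0261] [512.0419 294.1596   5.    ] [512.3395 293.5893   5.    ]
p1 [  -0.1879   -0.9822 -499.1511 -233.5203]
p2 [  -0.2671   -0.9637 -500.7125 -238.6012]
```

Run:
```python
from h import *
d=np.array([-.203,-.979,0]);d/=np.linalg.norm(d)
sh=np.array([516.2,313.0,5]); g=sh+45*d
o=ori(d); cd=np.array([.172,-.985,0]); M=np.array([553.25,21.7,112])
bot.grip(.5,60)
bot.movel([g[0],g[1],40],o,max_speed=200)
print(bot.movel([g[0],g[1],1.2],max_speed=60,threshold=6))
print(bot.get_state()["tcp_pos"],bot.get_state()["orientation"],o)
bot.grip(0); s=bot.get_state();print(s["opening"],s["gripper_force"],s["tcp_pos"])
bot.movel([g[0],g[1],230],max_speed=200)
print(bot.get_state()["contact_force"])
bot.move_ptp(M+cd*60+[0,0,200],ori(cd));bot.dwell(.2);m,i=snap("h1")
print(proj(m,M),proj(m,M+cd*150),proj(m,M+cd*340),bot.get_state()["t"],bot.get_state()["opening"])
```

```text
False
[507.1514 269.0016   1.1955] [ 3.1416 -0.      1.3664] [3.1416 0.     1.3663]
0.08498711603979717 58.823078870773315 [507.4089 269.0976   1.7521]
[ 0.2772  0.2026 -1.2224]
[319.1627 106.9016] [318.9658 247.4402] [318.7784 379.1132] 10.6833 0.08763257581523573
```

View pics/h1.png

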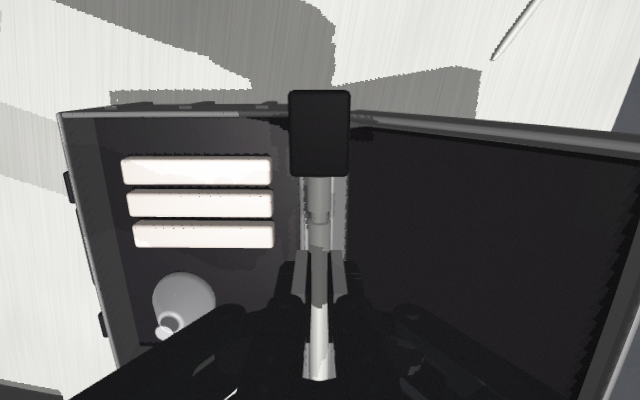

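The pin is held straight: tab at (319,133), nose at (319,378). It hides the hinge, so I'll step sideways to get the bore's direction.

Run:
```python
from h import *
cd=np.array([.172,-.985,0]); cx=np.array([.985,.172,0]);M=np.array([553.25,21.7,112])
bot.movel(M+cd*100-cx*90+[0,0,200],max_speed=250);bot.dwell(.2);m,i=snap("h2")
a,b=proj(m,M),proj(m,M+cd*348);print(a,b)
g=cv2.cvtColor(i,cv2.COLOR_BGR2GRAY)
for y in range(60,330,10):
    pass
c=i[:, 380:560];cv2.imwrite("pics/h2z.png",cv2.resize(c,None,fx=1.5,fy=1.5))
```

```text
[414.873   62.4554] [389.6052 358.9483]
```

View pics/h2z.png

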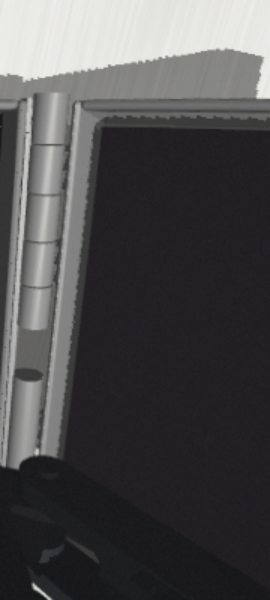

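h2 shows barrel knuckle 1 starting at about (415.3,63.3), and the other hinge's open end face at about (398.7,250).

Run:
```python
from h import *
m=load("h2");g=cv2.cvtColor(cv2.imread("pics/h2.png"),cv2.COLOR_BGR2GRAY)
print(plane(m,(415.3,63.3),112),plane(m,(398.7,250),112))
A,B=np.array([415.3,63.3]),np.array([398.7,250]);P=[]
gs=cv2.GaussianBlur(g,(3,3),0).astype(float)
for r in list(range(72,93,4))+list(range(135,157,4))+list(range(196,214,4))+list(range(258,290,4)):
    c=A[0]+(B[0]-A[0])*(r-A[1])/(B[1]-A[1]); d=np.diff(gs[r])
    u=np.arange(int(c)-16,int(c)-5);v=np.arange(int(c)+5,int(c)+16)
    l=u[np.argmax(np.abs(d[u]))];q=v[np.argmax(np.abs(d[v]))]
    p=plane(m,((l+q+1)/2,r),112);P.append(p[:2]);print(r,round(c,1),l,q,p[:2])
P=np.float32(P);v=cv2.fitLine(P,cv2.DIST_HUBER,0,.01,.01).ravel();print(v)
s=bot.get_state();print(s["tcp_pos"],s["t"])
```

```text
[553.8302  21.0497 112.    ] [ 585.6271 -169.7861  112.    ]
72 414.5 401 429 [555.9525  13.5802]
76 414.2 400 429 [556.3874  10.0123]
80 413.8 400 428 [556.8261   6.4238]
84 413.5 400 428 [557.7376   2.9008]
88 413.1 400 427 [558.1851  -0.7298]
92 412.7 400 427 [559.1087  -4.2953]
135 408.9 396 423 [565.5798 -44.782 ]
139 408.6 396 423 [566.5779 -48.6284]
143 408.2 396 423 [567.5841 -52.5013]
147 407.9 396 422 [568.1036 -56.4898]
151 407.5 395 422 [568.6278 -60.5059]
155 407.1 395 421 [569.1569 -64.5502]
196 403.5 392 417 [ 576.5616 -107.4416]
200 403.1 392 417 [ 577.6775 -111.7443]
204 402.8 391 416 [ 577.7586 -116.264 ]
208 402.4 391 416 [ 578.8907 -120.6357]
212 402.1 391 416 [ 580.0331 -125.0427]
258 398.0 387 411 [ 588.9975 -179.3159]
262 397.6 387 410 [ 589.7077 -184.3164]
266 397.3 386 410 [ 590.4258 -189.3622]
270 396.9 386 410 [ 591.7121 -194.3587]
274 396.6 386 409 [ 592.4488 -199.4973]
278 396.2 385 409 [ 593.1937 -204.6836]
282 395.9 385 408 [ 593.947  -209.9187]
286 395.5 385 408 [ 595.2797 -215.1069]
[   0.169    -0.9856  581.0413 -133.0728]
[482.3974 -91.8032 311.798 ] 11.475
```

Run:
```python
from h import *
m=load("h1")
Rt=R.from_matrix(R.from_euler("xyz",m["rotation"]).as_matrix()@np.array([[-0.0005,0.9465,0.3227],[1,.0006,0],[-.0002,.3227,-.9465]]).T)
tcp=m["position"]-Rt.apply([83.043,-.022,-142.2])
P=lambda x,z,y=0:proj(m,tcp+Rt.apply([x,y,z]))
for z in(-2,-3.5,-5,-7): print(z,"nose",P(-103,z),"shoulder top(+5)",P(45,z-5),"tab rear top",P(79,z-5),"groove",P(27,z-5))
g=cv2.imread("pics/h1.png",0)
print("col319",[ (r,int(g[r,319])) for r in list(range(84,98))+list(range(170,184))+list(range(205,228,2))])
print("rows",[(r,[int(v) for v in g[r,300:340]]) for r in (376,379,382,340,200)])
```

```text
-2 nose [319.0133 427.017 ] shoulder top(+5) [318.8876 178.8438] tab rear top [318.8424  91.6704] groove [318.9088 219.9173]
-3.5 nose [319.0149 429.4528] shoulder top(+5) [318.8888 179.8568] tab rear top [318.8431  91.7955] groove [318.9101 221.2924]
-5 nose [319.0166 431.9209] shoulder top(+5) [318.8899 180.8908] tab rear top [318.8439  91.9234] groove [318.9115 222.6947]
-7 nose [319.0189 435.2629] shoulder top(+5) [318.8915 182.3032] tab rear top [318.8449  92.0984] groove [318.9133 224.608 ]
col319 [(84, 134), (85, 134), (86, 136), (87, 136), (88, 135), (89, 114), (90, 19), (91, 22), (92, 22), (93, 25), (94, 32), (95, 34), (96, 34), (97, 35), (170, 29), (171, 28), (172, 31), (173, 30), (174, 19), (175, 20), (176, 36), (177, 89), (178, 138), (179, 143), (180, 142), (181, 143), (182, 142), (183, 143), (205, 142), (207, 143), (209, 142), (211, 142), (213, 141), (215, 139), (217, 139), (219, 139), (221, 140), (223, 113), (225, 124), (227, 141)]
rows [(376, [24, 22, 83, 126, 139, 142, 146, 151, 140, 112, 123, 153, 173, 188, 199, 201, 202, 219, 234, 238, 235, 233, 226, 220, 217, 212, 196, 176, 143, 140, 131, 128, 127, 128, 127, 127, 49, 24, 25, 22]), (379, [24, 25, 24, 22, 25, 23, 25, 37, 40, 49, 76, 108, 142, 170, 192, 219, 229, 234, 238, 237, 236, 232, 224, 209, 184, 170, 153, 116, 69, 62, 47, 26, 26, 23, 23, 21, 24, 22, 25, 21]), (382, [23, 26, 24, 24, 25, 22, 21, 26, 23, 25, 24, 25, 26, 24, 24, 26, 24, 26, 22, 25, 26, 22, 23, 22, 22, 24, 21, 25, 23, 24, 24, 22, 24, 22, 24, 25, 25, 26, 22, 24]), (340, [25, 25, 24, 24, 23, 37, 34, 28, 24, 40, 121, 160, 173, 185, 193, 199, 207, 221, 225, 224, 219, 213, 204, 196, 190, 186, 178, 162, 95, 33, 26, 26, 42, 31, 25, 23, 24, 26, 27, 23]), (200, [102, 118, 123, 91, 61, 64, 64, 77, 96, 107, 114, 118, 123, 127, 129, 130, 134, 138, 141, 143, 142, 140, 136, 132, 132, 129, 127, 125, 120, 115, 111, 145, 150, 124, 115, 125, 130, 130, 130, 130])]
```

```bash
cat >> h.py <<'E'
cd=np.array([.168,-.986,0]);cd/=np.linalg.norm(cd); cx=np.array([-cd[1],cd[0],0]); M=np.array([553.25,21.7,112.])
def advance(s0,s1,off,t0,step=2.,v=25,fmax=24,k=.04,tilt=0,zoff=None,gain_z=None):
    """advance TCP from s0 to s1 (mm along cd from the mouth); off=[cx,z] offsets of TCP; t0=force bias; lateral admittance"""
    s=s0;off=np.array(off,float);log=[]
    while s<s1-1e-6:
        s=min(s+step,s1)
        bot.movel(M+cd*s+cx*off[0]+np.array([0,0,off[1]]),max_speed=v)
        F=np.array(bot.get_state()["contact_force"])-t0; f=[F@cd,F@cx,F[2]]
        log.append((round(s,1),*np.round(f,1),*np.round(off,2)))
        if -f[0]>fmax or abs(f[1])>12 or abs(f[2])>12: print("STOP",log[-1]);break
        off+=k*np.clip(np.array(f[1:]),-8,8)
    return s,off,log
E
python3 - <<'E'
from h import *
o=ori(cd)
bot.movel(M-cd*140+[0,0,150],o,max_speed=250)
bot.movel(M-cd*120+[0,0,-3.5],o,max_speed=150)
bot.dwell(.3);t0=np.array(bot.get_state()["contact_force"]);print(t0,bot.get_state()["tcp_pos"],M-cd*120)
s,off,log=advance(-120,-84,[0,-3.5],t0,fmax=20)
for l in log:print(*l)
print(bot.get_state()["t"],bot.get_state()["opening"],bot.get_state()["tcp_pos"]);json.dump(t0.tolist(),open("t0.json","w"))
E
```

```text
[ 0.0434  0.9128 -0.5847] [533.3882 140.1247 109.0148] [533.0942 139.9952 112.    ]
-118.0 1.0 -0.5 -0.7 0.0 -3.5
-116.0 0.6 0.0 -0.5 -0.02 -3.53
-114.0 1.3 1.2 0.4 -0.02 -3.55
-112.0 0.8 0.3 -0.1 0.03 -3.53
-110.0 1.1 -0.2 -0.1 0.04 -3.53
-108.0 0.2 -0.3 -1.3 0.03 -3.54
-106.0 1.3 0.6 -1.2 0.02 -3.59
-104.0 1.5 0.1 -0.6 0.04 -3.64
-102.0 1.2 -1.1 -0.6 0.05 -3.66
-100.0 0.1 0.3 -0.1 0.01 -3.69
-98.0 -0.1 -0.0 -1.2 0.02 -3.69
-96.0 0.3 -0.1 -0.4 0.02 -3.74
-94.0 1.3 1.0 -0.5 0.01 -3.76
-92.0 2.0 0.1 -0.7 0.06 -3.78
-90.0 0.3 -0.5 0.4 0.06 -3.8
-88.0 0.6 -0.1 -0.3 0.04 -3.79
-86.0 0.8 0.1 -0.8 0.04 -3.8
-84.0 0.9 0.2 -1.5 0.04 -3.83
18.65 0.09189535363988469 [539.2067 104.4019 108.1596]
```

Run:
```python
from h import *
t0=np.array(json.load(open("t0.json")))
s,off,log=advance(-84,-36,[0.03,-3.6],t0,step=1.5,fmax=25,k=.05)
for l in log:print(*l)
print(bot.get_state()["t"],bot.get_state()["opening"],bot.get_state()["tcp_pos"])
```

```text
-82.5 1.6 -1.0 -0.4 0.03 -3.6
-81.0 1.2 -0.4 -0.2 -0.02 -3.62
-79.5 0.8 -0.0 -0.7 -0.04 -3.63
-78.0 1.3 -1.0 -0.4 -0.04 -3.66
-76.5 1.2 -0.8 -0.9 -0.09 -3.68
-75.0 0.1 0.4 0.2 -0.13 -3.73
-73.5 0.9 0.2 0.5 -0.11 -3.72
-72.0 -0.3 -0.2 -0.8 -0.1 -3.7
-70.5 1.1 -0.3 0.5 -0.11 -3.74
-69.0 0.5 0.2 -0.1 -0.12 -3.71
-67.5 0.0 0.2 -0.0 -0.11 -3.71
-66.0 -1.7 -0.1 -0.0 -0.1 -3.71
-64.5 -1.7 0.9 0.8 -0.11 -3.72
-63.0 2.1 -0.9 -0.4 -0.06 -3.67
-61.5 -0.4 0.7 0.2 -0.11 -3.7
-60.0 -3.5 -0.3 -0.5 -0.08 -3.68
-58.5 -4.3 0.5 0.5 -0.09 -3.71
-57.0 -4.9 0.3 -0.0 -0.07 -3.68
-55.5 -6.4 1.7 0.7 -0.05 -3.68
-54.0 -5.3 0.8 0.2 0.03 -3.65
-52.5 -7.2 -0.2 -0.3 0.07 -3.64
-51.0 -8.0 1.2 0.0 0.06 -3.66
-49.5 -7.4 0.8 0.6 0.12 -3.66
-48.0 -3.3 0.3 1.0 0.16 -3.63
-46.5 -4.6 1.1 0.1 0.17 -3.58
-45.0 -6.3 0.7 -0.6 0.23 -3.58
-43.5 -5.5 1.1 0.5 0.26 -3.61
-42.0 -6.5 0.8 -0.1 0.32 -3.58
-40.5 -6.6 0.6 0.6 0.36 -3.59
-39.0 -6.6 -0.7 0.2 0.39 -3.56
-37.5 -8.2 -0.1 0.3 0.36 -3.55
-36.0 -4.7 0.9 0.5 0.35 -3.54
26.65 0.0808807711008007 [547.2157  58.4603 108.3848]
```

Run:
```python
from h import *
bot.grip(.45,40); bot.dwell(.35)
s=bot.get_state();print(s["t"],s["gripper_force"],s["opening"],s["tcp_pos"])
off=np.array([.35,-3.5])
bot.movel(M-cd*94+cx*.3+[0,0,-3],ori(cd,1,.0),max_speed=150)
bot.movel(M-cd*95+cx*.3+[0,0,-18],ori(cd,1,.30),max_speed=120)
bot.dwell(.3); s=bot.get_state();json.dump(np.array(s["contact_force"]).tolist(),open("t1.json","w"));print(s["t"],s["contact_force"],s["tcp_pos"])
m,i=snap("r1");cv2.imwrite("pics/s1.png",imaging.capture("side")[120:200,300:420])
```

```text
27.4083 0.0 0.4484046602025025 [547.5753  57.1989 108.4912]
28.6917 [-0.5019 -0.1543 -0.0329] [538.177  114.2974  94.5806]
```

View pics/r1.png

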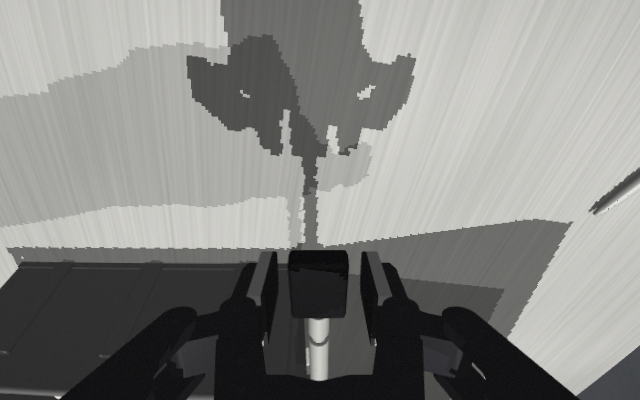

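The tab sits centred between the pads, at (319,285) with its rear edge on row 252. I'll grip it and lift it back into line, watching the force.

Run:
```python
from h import *
m=load("r1")
for uv,sx in(((319,252),-116),((319,318),-82)):
    o_,v=ray(m,uv);k=(sx-(o_-M)@cd)/(v@cd);print("z top",(o_+k*v)[2])
t1=np.array(json.load(open("t1.json")))
bot.grip(0,40);s=bot.get_state();print(s["opening"],s["gripper_force"],s["contact_force"]-t1,s["tcp_pos"])
for n in range(1,6):
    bot.movel(M-cd*95+cx*.3+[0,0,-18+n],ori(cd,1,.30-.01*n),max_speed=25)
    F=bot.get_state()["contact_force"]-t1;print(n,F@cd,F@cx,F[2])
    if F[2]<-6:break
print(bot.get_state()["t"],bot.get_state()["tcp_pos"])
```

```text
z top 106.58129050914907
z top 113.70181686861481
0.2709014869388002 40.96511721611023 [ 1.8368 -1.5625  0.2307] [537.6793 115.0567  94.1327]
1 0.9342908197104834 0.49291849479813077 0.31946114719690455
2 0.2724427758261967 1.6602208256512825 0.28214538976319403
3 -0.6969871438886732 -0.48234052125449856 1.1670824274606006
4 -1.7191551737081736 0.5818488470672515 0.719208008159506
5 -2.94038118589155 1.020705977836644 0.9757706858161088
30.3083 [537.6234 115.7364  99.095 ]
```

Run:
```python
from h import *
t1=np.array(json.load(open("t1.json")))
s,off,log=advance(-95,-20,[.3,-13],t1,step=2.5,v=30,fmax=24,k=.12)
for l in log:print(*l)
print(bot.get_state()["t"],bot.get_state()["opening"],bot.get_state()["tcp_pos"]);json.dump([s,*off],open("s.json","w"))
```

```text
-92.5 -6.3 0.2 1.2 0.3 -13.0
-90.0 -4.0 0.9 0.1 0.33 -12.86
-87.5 -4.8 0.3 -0.4 0.44 -12.84
-85.0 -4.0 0.3 1.1 0.48 -12.88
-82.5 -3.9 -1.0 -0.0 0.52 -12.75
-80.0 -3.2 1.2 -0.9 0.39 -12.75
-77.5 -5.1 0.9 0.5 0.54 -12.87
-75.0 -5.7 -0.0 -0.2 0.65 -12.81
-72.5 -5.7 -0.4 0.4 0.64 -12.83
-70.0 -4.2 0.0 -1.1 0.6 -12.78
-67.5 -6.1 0.8 0.9 0.6 -12.91
-65.0 -4.2 0.4 -0.4 0.7 -12.81
-62.5 -4.5 0.0 -1.4 0.74 -12.85
-60.0 -5.5 0.4 -1.0 0.75 -13.02
-57.5 -4.9 0.4 -1.3 0.79 -13.14
-55.0 -4.4 -0.6 -1.3 0.85 -13.29
-52.5 -8.3 -0.1 0.4 0.77 -13.45
-50.0 -5.5 0.2 -0.2 0.76 -13.4
-47.5 -5.0 -0.2 -0.5 0.79 -13.43
-45.0 -4.4 0.5 -1.3 0.76 -13.49
-42.5 -4.9 -0.0 -1.3 0.83 -13.65
-40.0 -5.3 0.4 -1.6 0.82 -13.81
-37.5 -4.4 0.9 -1.1 0.88 -14.0
-35.0 -4.3 0.6 -1.8 0.98 -14.13
-32.5 -6.7 -0.8 -1.0 1.06 -14.35
-30.0 -5.2 0.0 -0.5 0.97 -14.48
-27.5 -5.6 0.2 -1.2 0.97 -14.53
-25.0 -6.0 0.2 -0.9 0.99 -14.67
-22.5 -5.4 -0.8 -0.7 1.01 -14.78
-20.0 -6.9 0.1 -0.6 0.92 -14.86
37.8083 0.27039326471949743 [550.1917  42.0552  96.8246]
```

Run:
```python
from h import *
t1=np.array(json.load(open("t1.json")))
s,a,b=json.load(open("s.json"))
s,off,log=advance(s,-8,[a,b],t1,step=.6,v=15,fmax=13.5,k=.05)
for l in log:print(*l)
bot.dwell(.3);F=bot.get_state()["contact_force"]-t1
print(F@cd,bot.get_state()["t"],bot.get_state()["opening"],bot.get_state()["tcp_pos"]);json.dump([s,*off],open("s.json","w"))
m,i=snap("e1")
```

```text
STOP (-10.4, np.float64(-13.9), np.float64(-0.7), np.float64(2.2), np.float64(0.64), np.float64(-14.68))
-19.4 -8.1 -0.4 0.0 0.93 -14.93
-18.8 -9.2 -0.9 0.6 0.91 -14.93
-18.2 -11.5 -0.5 0.5 0.86 -14.9
-17.6 -13.2 -0.2 2.8 0.84 -14.87
-17.0 -10.3 -0.0 0.1 0.83 -14.73
-16.4 -10.9 1.3 -0.3 0.82 -14.72
-15.8 -11.0 0.0 -0.1 0.89 -14.74
-15.2 -12.9 -0.0 0.6 0.89 -14.74
-14.6 -11.9 0.6 0.0 0.89 -14.71
-14.0 -10.8 -0.9 1.0 0.92 -14.71
-13.4 -5.9 0.2 -1.1 0.87 -14.66
-12.8 -6.5 -0.5 -1.1 0.88 -14.72
-12.2 -8.0 -1.9 0.5 0.86 -14.77
-11.6 -10.4 -0.8 1.0 0.76 -14.75
-11.0 -11.9 -1.6 0.3 0.72 -14.7
-10.4 -13.9 -0.7 2.2 0.64 -14.68
-14.276791848864395 42.1083 0.27129236938408097 [551.1938  34.7135  96.8944]
```

View pics/e1.png

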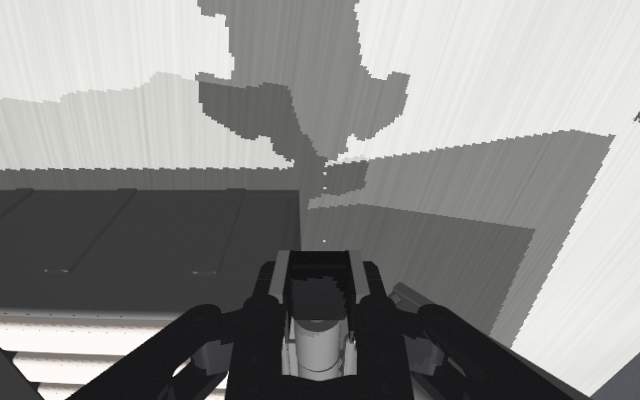

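Past the groove's easing the force climbs at the arm's own stiffness, and the actual TCP has stopped at about -13.2 mm. In e1 the tab's front (row 320) sits on the barrel's end face. I'll press slightly more, confirm it doesn't advance, then release.

Run:
```python
from h import *
t1=np.array(json.load(open("t1.json")));s,a,b=json.load(open("s.json"))
f=lambda:(lambda S:(round((S["tcp_pos"]-M)@cd,2),np.round((S["contact_force"]-t1)@cd,1)))(bot.get_state())
print(f())
for k in(.4,.8):
    bot.movel(M+cd*(s+k)+cx*a+[0,0,b],max_speed=10);bot.dwell(.15);print(f())
bot.movel(M+cd*(-13.2)+cx*a+[0,0,b],max_speed=15);bot.dwell(.1);print(f())
bot.grip(.45);bot.dwell(.2)
p=np.array(bot.get_state()["tcp_pos"]);z=R.from_euler("xyz",bot.get_state()["orientation"]).apply([0,0,1])
bot.movel(p-z*120,max_speed=120);bot.dwell(.2);m,i=snap("e2")
print(proj(m,M+[0,0,0]),bot.get_state()["t"])
cv2.imwrite("pics/e2z.png",cv2.resize(i[150:350,220:420],None,fx=3,fy=3))
```

```text
(np.float64(-13.17), np.float64(-14.1))
(np.float64(-13.17), np.float64(-15.9))
(np.float64(-13.15), np.float64(-16.6))
(np.float64(-13.16), np.float64(-4.4))
[318.6524 214.4961] 45.35
```

View pics/e2z.png

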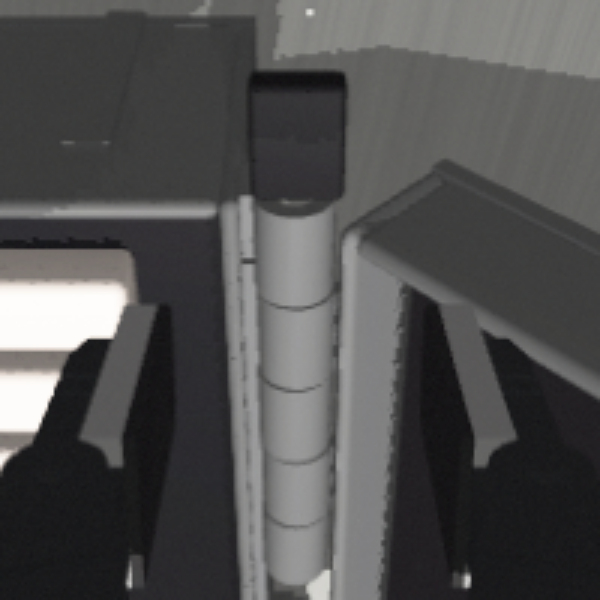

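The pin is seated flush: the tab sits on the barrel's end (crop row 200), all the knuckles are in line, and the gripper is clear.

```bash
python3 -c "
from bench import bot
print(bot.sign_off())"
```

```text
the job is handed in; nothing more can be done
None
```

The hinge pin is fully home: I let go of it halfway in, took it again by its tab, pressed it once at about 16 N and released it, and handed the job in shortly after 45 s; the judge's result was not shown.

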